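# Set the carousel shaft's flat and hold its stop collar on it

### The arm

A 6-joint arm with a two-finger parallel gripper is mounted at the origin on the work surface. World frame = base frame: x ahead of the robot, y to its left, z up, the work surface at z = 0. Lengths are in mm, angles in rad, forces in N, time in s.
With the tool pointing down it reaches from about 350 to 800 mm from the base axis. Payload 7.3 kg.
Tool frame: the origin (TCP) lies midway between the tips of the shut fingers; the grasp point (between the pads) lies 19 mm behind it (manip.pinch_z is the distance from the TCP to the grasp point, in mm); z points along the fingers, x is the direction in which the jaws open and shut, and the axes are right-handed (so a half turn about z gives the same grasp; the last joint's range is limited). The gripper opens to 85 mm and grips with 20 to 120 N. Pads are 22 mm wide; open, the fingers measure 114 mm over their backs; the gripper's body (76 mm by 85 mm) begins 54 mm behind the grasp point. The pads swing forward as they close: fully open they stand 13 mm farther back than shut.
Start: joints at [-1.362, 0.342, 1.524, -0, 1.275, -0.146], TCP at [182.409, -492.312, 231.322] pointing down, gripper open.
Joint ranges: [-2.53, 2.53], [-0.77, 2.02], [0.04, 2.7], [-1, 4.14], [0.28, 2.66], [-3.11, 3.11]. Speed limits (rad/s): [2.57, 2.57, 3.14, 3.14, 3.14, 3.14].

### API

Orientations are given as a unit quaternion [w, x, y, z].
In Python, from plant import status, vision, job, spotter, manip gives the robot as it stands.
- The arm moves only by the shell command python3 -m creep 'ROWS' [OPENING]. ROWS is JSON, a list that holds one entry, the list of rows, each a list of 6 numbers: the shift along the world's x, y, z in m, then the turn, a rotation vector about the world's x, y, z in rad. A call has 1 to 20 rows; each row shifts and turns the pose as measured when the row begins; what a row does not reach is not made up. A row lasts 1/10 s, in which the tool goes at most 50 mm and 8.59 degrees, less where a joint would pass 70% of its speed; a pose out of reach is approached as far as the arm can. A call is refused whole if a number of a shift passes 0.05 or a number of a turn 0.15, either way. A call with a gripper value outside its range is refused whole. OPENING is the gripper's target within -1 to 1 (fully open at 1, half-way at 0, shut at -1), set as the call begins (- or left out, the last holds). The fingers move at their own pace and stop on an object; the grip force is fixed at half the most. Time passes only in rows, so rows that do not move let the fingers close. It gives the time, the measured TCP pose, the force and the opening at its end, in the units of the state.
- status.observe(): the state, without advancing time (a new reading comes with each control period).
- vision.get_image(name): name is "scene" or "top" or "wrist"; returns a dict with "color" (420x560x3 uint8, red, green, blue), "fx", "fy", "cx", "cy" (pixels), "T" (4x4, takes a point from camera to world coordinates). Camera axes: x right, y down, z forward; pixel columns grow to the right and rows downward; lengths in mm; the calibration is good to about 2 mm. A picture is of the moment at which its call begins. There is no depth.
- job.finish_job(): hands the job in, once; it reports no verdict.
Trained networks look in a picture, given as the dict that the camera call returned (one of the last four; its "shot" number tells which), for a name from the list of things; names that differ only in an ending like _2 or _b are one class to them, and where a whole thing is asked for, a point or a joint stands for the part that bears it (a point fixed in the world has none). Each returns a list of dicts, best first, with "score" (0 to 1); they miss things now and then, are a little off and sometimes report something else, mostly with a low value. They report only what shows in the picture. A call takes as long as a camera call. They do not tell look-alikes from the thing itself.
- spotter.look_for(label, picture): "rect" ([centre column, centre row, width, height] in pixels, round what is visible of it).
- spotter.mark_of(label, picture): "uv" ([column, row] in pixels: a listed point, or the origin of a listed thing).
The state is a dict: "time": time; "joint_pos": joint angles; "joint_velocities": joint speeds; "joint_torque": joint torques, N m; "tool_pos": TCP position; "tool_rot": TCP orientation; "wrist_force": force on the tool from outside, world axes, zero at the start; "ft_torque": the same for the moment, N m; "width": finger opening in mm.
Only numpy, scipy, OpenCV 4.12 (cv2) and the standard library are available. Lean on these libraries where they do the work, as an engineer would, in place of code of your own. Each camera call takes 0.05 s, during which the arm holds its last target. There are 200 camera calls.

### The job

Pinch the bare top of the carousel drive's steel shaft with a finger lying on its brass-coloured flat, and turn the shaft until the flat faces the red mark on the drive. Then take the collar off its wooden stand, slip it over the shaft with the tip of its red thumb screw over the flat, and finish holding it in the gripper, upright, its top face flush with the end of the shaft and the flat still facing the mark, so that a colleague can tighten the screw: do not let go. Leave the glue bottle, the tin and the screwdriver alone.

Things in the scene. Friction and masses are not known exactly. Their poses are not given: they have to be found in the camera images.
- drive: Carousel drive fixed to the bench: blue gearbox 100 x 90 mm, its top 60 mm above the bench, on a dark base plate 130 x 110 mm, with a motor 42 mm thick sticking out level from its -x side (to 111 mm from the axis). Origin on the bench surface on the shaft's axis, z up; its +x axis points from the shaft to the red mark (a 9 mm wide red stripe on the gearbox top and down its +x face). A round aluminium boss, 40 mm across, tops out at 70 mm.
- shaft (a joint): Angle of the vertical steel shaft, rad: 0 when its flat faces the red mark, growing anticlockwise seen from above; it starts at 0.5 to 1.4. It turns stiffly (about 0.06 N m of friction) between -3 and 3 and stays where it is left; it cannot move otherwise.
- shaft_end (a point): Centre of the shaft's upper end, 150 mm above the bench, on the axis; it turns with the shaft: z up, +x is the direction the flat faces. The shaft is 20 mm in diameter and stands 80 mm out of the boss; its top 34 mm are milled to a D: the flat lies 6 mm from the axis and is 15 mm wide (16 mm from the flat to the back, against 20 mm across the round); the rim has a small chamfer (1.5 x 2 mm).
- flat: The brass-coloured face of the flat, 15 mm wide and 33.5 mm tall. Origin at the middle of the face, 6 mm from the shaft's axis and 17 mm below the shaft's end; +x points out of the face, z up. Below the flat the shaft is round, with a ledge on which the screw's tip would land.
- stand: Turned wooden stand fixed to the bench: base disc 72 mm across and 8 mm thick, a post 30 mm across up to 40 mm above the bench, and on it a steel pin 12 mm across and 9 mm tall that goes up into the collar's bore. Origin at the centre of its underside, z up.
- collar: The aluminium shaft collar, loose, about 120 g: a ring 44 mm across and 22 mm tall with a bore of 23 mm, standing level on the stand's post with its underside 40 mm above the bench. Origin at the centre of its underside, z up (along the bore); +x points out along its red thumb screw. It may be turned up to 0.9 rad either way from the world's +x when it starts.
- collar_mid (a point): Centre of the collar, half-way up on the bore's axis (11 mm above its underside, 11 mm below its top face); axes as the collar's. When the top face is flush with the shaft's end this point is 11 mm below the shaft's end.
- screw_head (a point): Centre of the red head of the collar's thumb screw, 13 mm across and 9 mm long, 28.5 mm out from the bore's axis along the collar's +x, half-way up the collar (the head reaches 33 mm from the axis). Inside the bore the screw's tip, 6 mm thick, sticks in to 8 mm from the axis, so the collar passes down over the D only when the tip is over the flat (within about 0.35 rad). Axes as the collar's.
- glue: White glue bottle, 52 mm across, 130 mm tall, loose bystander. Origin at the centre of its underside.
- tin: Tin, 74 mm across, 100 mm tall, loose bystander. Origin at the centre of its underside.
- driver: Screwdriver with a yellow handle, lying on the bench, loose bystander. Lies along its x axis, handle to -x.
Things that resemble listed ones, but are neither listed nor needed, are in the scene too. There is more than one size of the collar; the one meant has the size given above. Of the things that look like the stand, take the one that is farthest to the robot's right at the start.

How it is judged (in metres and radians):
On the way, in this order (a step that is already met when the one before it is completed fails the run):
1. the shaft, pinched with a finger on its flat, has been turned until the flat faces the red mark (within 0.15 rad) (value of joint shaft between -0.15 and 0.15 rad and contact force between the fingers and flat above 2 N), for 0.2 s.
2. the collar is lifted clear of its stand in the gripper (height (world z) of collar_mid above 0.075 m and contact force between the fingers and collar above 2 N and contact force between collar and stand below 0.1 N), for 0.1 s.
At the end, for the whole second after the job is handed in: Collar on the shaft, gripped (over 2 N) and still, upright within 0.12 rad, top flush with the shaft's end within 4 mm, centred within 4 mm, screw over the flat (head within 8 mm sideways of the flat's middle line), flat facing the red mark within 0.2 rad (contact force between the fingers and collar above 2 N and z of collar_mid in the frame of shaft_end between -0.015 and -0.007 m and horizontal distance between collar_mid and shaft_end below 0.004 m and angle between collar's own z axis and vertical below 0.12 rad and x of screw_head in the frame of shaft_end above 0.02 m and y of screw_head in the frame of shaft_end between -0.008 and 0.008 m and value of joint shaft between -0.2 and 0.2 rad and linear speed of collar below 0.02 m/s); the arm keeps its last pose, push and grip.
It fails at once if the white glue bottle is tipped over or moved by more than 30 mm (distance of glue from where it was at the start of the episode above 0.03 m or angle between glue's own z axis and vertical above 0.5 rad).
It fails at once if the tin is tipped over or moved by more than 30 mm (distance of tin from where it was at the start of the episode above 0.03 m or angle between tin's own z axis and vertical above 0.5 rad).
It fails at once if the screwdriver is moved by more than 30 mm (distance of driver from where it was at the start of the episode above 0.03 m).
It also fails if it takes over 59 s, if anything falls off the work surface, if the arm or the gripper's body presses on something with over 40 N, if the wrist force passes 120 N, or if a joint passes its speed limit or range.

## Working session

There is one attempt and no reset: what is moved stays moved. The work goes in short steps, Python scripts to look and compute and a shell command to move; the robot and the scene stay as the last step left them, time stands still between calls to the robot, and variables do not carry over. Pictures are saved under pics/ and viewed, about 8 in all and at most 12, crops included, and the job is handed in when it is done.

```bash
mkdir -p pics; ls
cat > h.py <<'E'
import numpy as np, cv2
from plant import status, vision, job, spotter, manip
def ray(im,uv):
    d=np.array([(uv[0]-im["cx"])/im["fx"],(uv[1]-im["cy"])/im["fy"],1.]); T=np.array(im["T"]); return T[:3,3],T[:3,:3]@d
def onz(im,uv,z):
    o,d=ray(im,uv); return o+d*(z-o[2])/d[2]
def proj(im,p):
    T=np.array(im["T"]); q=T[:3,:3].T@(np.asarray(p,float)-T[:3,3]); return np.array([im["fx"]*q[0]/q[2]+im["cx"],im["fy"]*q[1]/q[2]+im["cy"]])
def save(im,n,crop=None,k=1):
    c=im["color"][:,:,::-1]
    if crop: c=c[crop[1]:crop[3],crop[0]:crop[2]]
    cv2.imwrite("pics/"+n,cv2.resize(c,None,fx=k,fy=k,interpolation=cv2.INTER_CUBIC))
E
python3 - <<'E'
from h import *
Z=dict(drive=0,shaft_end=150,flat=133,stand=0,collar=40,collar_mid=51,screw_head=51,glue=0,tin=0,driver=10)
ims={}
for n in("top","scene"):
    im=vision.get_image(n);ims[n]=im
    T=np.array(im["T"]);print(n,T[:3,3].round(),T[:3,2].round(2),round(im["fx"]))
    for l in Z:
        print(l,[(round(r["score"],2),np.round(r["uv"]).tolist(),onz(im,r["uv"],Z[l]).round()[:2].tolist()) for r in spotter.mark_of(l,im)])
c=np.hstack([ims["top"]["color"],ims["scene"]["color"]])
save(ims["top"],"top.png",k=1.4);save(ims["scene"],"scene.png",k=1.4)
print(manip.pinch_z,status.observe())
E
```

```text
pics
top [ 499.   -6. 1395.] [ 0.11 -0.01 -0.99] 504
drive []
shaft_end [(0.62, [336.0, 235.0], [580.0, -193.0])]
flat []
stand [(0.92, [201.0, 259.0], [520.0, 157.0]), (0.57, [159.0, 243.0], [562.0, 276.0])]
collar [(0.73, [200.0, 258.0], [520.0, 157.0]), (0.67, [189.0, 226.0], [606.0, 188.0])]
collar_mid [(0.62, [201.0, 256.0], [525.0, 152.0]), (0.44, [190.0, 225.0], [609.0, 184.0])]
screw_head [(0.75, [197.0, 248.0], [547.0, 163.0]), (0.75, [324.0, 236.0], [584.0, -174.0]), (0.65, [186.0, 224.0], [611.0, 194.0])]
glue [(0.96, [112.0, 219.0], [625.0, 407.0])]
tin [(0.89, [400.0, 235.0], [592.0, -391.0]), (0.39, [114.0, 223.0], [614.0, 402.0])]
driver [(0.85, [266.0, 173.0], [759.0, -17.0])]
scene [1100.  583.  893.] [-0.43 -0.53 -0.73] 425
drive [(0.78, [264.0, 183.0], [573.0, -198.0])]
shaft_end [(0.71, [256.0, 149.0], [596.0, -191.0])]
flat [(0.5, [259.0, 154.0], [592.0, -184.0])]
stand [(0.81, [360.0, 244.0], [511.0, 152.0]), (0.77, [377.0, 282.0], [565.0, 264.0])]
collar []
collar_mid [(0.74, [361.0, 234.0], [521.0, 155.0]), (0.57, [344.0, 269.0], [630.0, 207.0])]
screw_head [(
[... 299 characters left out ...]
s': array([-1.36199343e+00,  3.41987525e-01,  1.52410240e+00, -7.14869617e-06,
        1.27538460e+00, -1.45979086e-01]), 'joint_velocities': array([ 9.62755748e-04,  2.39537179e-04, -6.37512365e-04,  7.42821943e-06,
        7.81670488e-04,  5.46617699e-04]), 'joint_torque': array([-6.53148618e-04, -4.33568108e+01, -2.46273440e+01, -4.82195119e-04,
        1.30199523e-04, -1.08572104e-05]), 'tool_pos': array([ 182.41131621, -492.314917  ,  231.32715039]), 'tool_rot': array([ 4.29283096e-05,  8.20788610e-01, -5.71232049e-01,  4.07182736e-05]), 'wrist_force': array([ 0.39275162, -0.30972754,  0.0828394 ]), 'ft_torque': array([-0.07387498, -0.01019349, -0.04577465]), 'width': 85.37517450363471}
```

View pics/top.png

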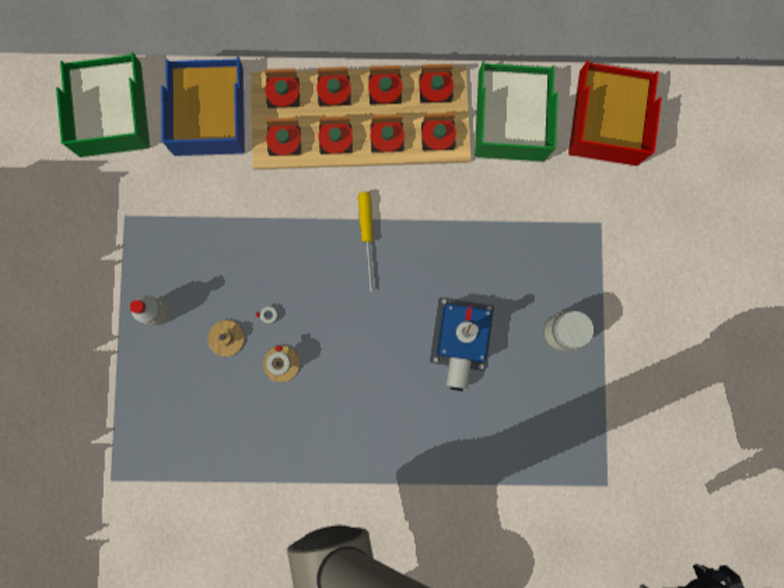

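View pics/scene.png

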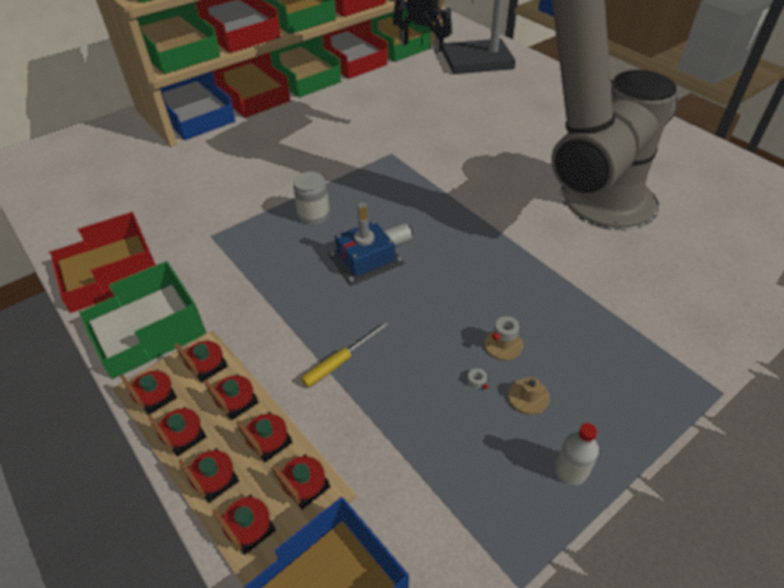

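The mat holds the drive with its shaft at about (466,330) in the top picture and the tin to its right. The rightmost stand, with the big collar, is at (281,363), an empty stand at (226,337), and a small collar at (268,314). Next I move nearer for a wrist view.

```bash
python3 -m creep '[[[0.035,0.028,0.012,0,0,0],[0.04,0.03,0.012,0,0,0],[0.04,0.03,0.012,0,0,0],[0.04,0.03,0.012,0,0,0],[0.04,0.03,0.012,0,0,0],[0.04,0.03,0.012,0,0,0],[0.04,0.03,0.012,0,0,0],[0.03,0.03,0.012,0,0,0],[0,0,0,0,0,0],[0,0,0,0,0,0]]]' 1
python3 - <<'E'
from h import *
for k in range(1):
    im=vision.get_image("wrist");T=np.array(im["T"]);s=status.observe()
    print(T.round(2),s["tool_pos"],s["tool_rot"],s["joint_pos"].round(2),im["fx"])
    for l,z in dict(shaft_end=150,flat=133,drive=0).items():
        print(l,[(round(r["score"],2),np.round(r["uv"]).tolist(),onz(im,r["uv"],z).round()[:2].tolist()) for r in spotter.mark_of(l,im)])
    save(im,"w1.png",k=1.4)
E
```

```text
time: 2.1
tool_pos: [485.3, -251.7, 327.0]
tool_rot: [-0.001, 0.82, -0.573, 0.001]
wrist_force: [-0.5, 0.4, -0.9]
width: 85.4
[[ 3.4000e-01 -9.0000e-01 -2.7000e-01  5.5429e+02]
 [-9.4000e-01 -3.3000e-01 -1.0000e-01 -2.2499e+02]
 [-0.0000e+00  2.9000e-01 -9.6000e-01  4.6901e+02]
 [ 0.0000e+00  0.0000e+00  0.0000e+00  1.0000e+00]] [ 485.16667684 -251.89497508  327.11417391] [-0.0010394   0.81950652 -0.57306827  0.00086426] [-0.62  0.33  1.28  0.    1.53  0.6 ] 312.6769522155443
shaft_end [(0.6, [255.0, 80.0], [579.0, -195.0]), (0.17, [393.0, 138.0], [575.0, -341.0])]
flat []
drive [(0.95, [262.0, 93.0], [578.0, -195.0])]
```

View pics/w1.png

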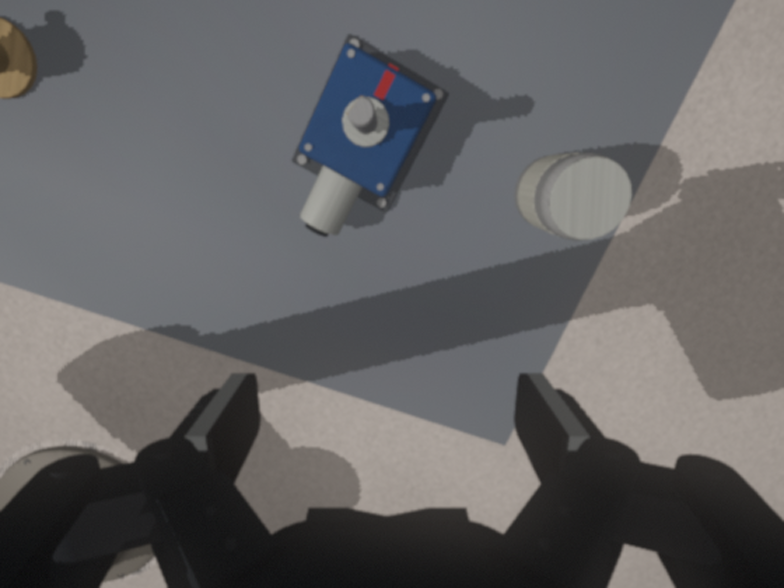

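The shaft tip shows at about (363,112) in the enlarged picture, the red mark at (386,83) to its upper right, and the motor at lower left. The flat is not visible yet, so I centre over the shaft and look again while estimating the drive's yaw.

```bash
python3 -m creep '[[[0.03,0.018,-0.015,0,0,0],[0.034,0.02,-0.025,0,0,0],[0.03,0.019,-0.03,0,0,0],[0,0,0,0,0,0],[0,0,0,0,0,0]]]' 1
cat >> h.py <<'E'
def blob(im,mask,n=1):
    k,l,st,c=cv2.connectedComponentsWithStats(mask.astype(np.uint8)); o=np.argsort(-st[1:,4])[:n]+1
    return [(st[i,4],c[i].round(1),(l==i)) for i in o]
E
python3 - <<'E'
from h import *
im=vision.get_image("wrist");s=status.observe();top=vision.get_image("top")
print(s["tool_pos"].round(1),s["joint_pos"].round(2))
for l,z in dict(shaft_end=150,flat=133,drive=0).items():
    print(l,[(round(r["score"],2),np.round(r["uv"]).tolist(),onz(im,r["uv"],z).round(1)[:2].tolist()) for r in spotter.mark_of(l,im)])
h=cv2.cvtColor(im["color"],cv2.COLOR_RGB2HSV)
blue=(h[...,0]>100)&(h[...,0]<125)&(h[...,1]>150)&(h[...,2]>60)
red=((h[...,0]<8)|(h[...,0]>172))&(h[...,1]>130)&(h[...,2]>60)
for n,m in(("blue",blue),("red",red)):
    for a,c,mm in blob(im,m,2):
        ys,xs=np.nonzero(mm); r=cv2.minAreaRect(np.c_[xs,ys].astype(np.float32))
        b=np.array([onz(im,p,60)[:2] for p in cv2.boxPoints(r)]); print(n,a,c,onz(im,c,60).round(1)[:2],b.round(1).tolist())
save(im,"w2.png",k=1.4)
E
```

```text
time: 2.8
tool_pos: [576.8, -201.7, 254.5]
tool_rot: [0.0, 0.815, -0.58, 0.001]
wrist_force: [0.2, 0.2, 0.5]
width: 85.6
[ 576.5 -201.6  254.1] [-0.46  0.49  1.23 -0.    1.42  0.78]
shaft_end [(0.69, [272.0, 204.0], [580.8, -195.2])]
flat [(0.61, [268.0, 195.0], [582.5, -190.5])]
drive [(0.85, [275.0, 174.0], [580.1, -197.3])]
red 153 [287.8 154.5] [ 614.1 -200.5] [[603.9, -195.3], [624.9, -198.0], [624.0, -205.5], [602.9, -202.9]]
red 14 [295.  140.2] [ 630.6 -202.6] [[630.4, -198.7], [631.7, -198.9], [630.8, -206.4], [629.5, -206.2]]
```

View pics/w2.png

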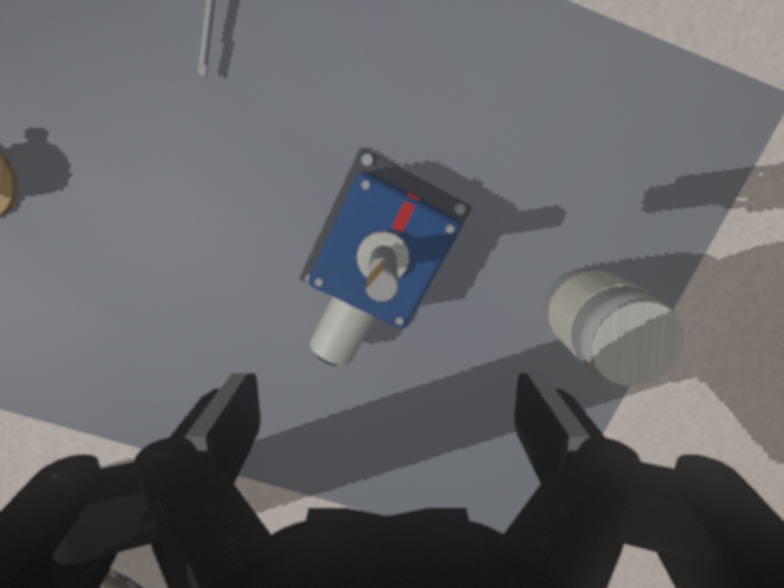

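Run:
```python
from h import *
im=vision.get_image("wrist")
c=cv2.resize(im["color"][165:225,240:310,::-1],None,fx=10,fy=10,interpolation=cv2.INTER_CUBIC)
# overlay: predicted chord edges for several shaft angles, dot at outer normal
P=np.array([580.7,-195.2])
for a in np.arange(0.5,1.5,0.1):
    w=a-0.13; n=np.array([np.cos(w),np.sin(w)]);p=proj(im,[*(P+n*22),150]); q=(p-[240,165]+.5)*10
    cv2.circle(c,tuple(int(v) for v in q),3,(0,0,255),-1)
cv2.imwrite("pics/w3.png",c)
h=cv2.cvtColor(im["color"],cv2.COLOR_RGB2HSV)
m=(h[...,0]>8)&(h[...,0]<28)&(h[...,1]>90);m[:165]=0;m[225:]=0;m[:,:240]=0;m[:,310:]=0
ys,xs=np.nonzero(m);print(len(xs));obs=m[165:225,240:310]
# silhouette IoU fit of the visible part of the flat face
best=[]
for a in np.arange(0.3,1.6,0.02):
  for dx in np.arange(-3,3.1,1.5):
   for dy in np.arange(-3,3.1,1.5):
    w=a-0.13;n=np.array([np.cos(w),np.sin(w)]);t=np.array([-n[1],n[0]])
    pts=[proj(im,[*(P+[dx,dy]+n*6+t*s),z]) for s,z in((-7.5,148.5),(7.5,148.5),(7.5,116),(-7.5,116))]
    k=np.zeros((600,700),np.uint8);cv2.fillPoly(k,[np.int32((np.array(pts)-[240,165]+.5)*10)],1)
    # the boss/top do not hide it for outward-facing view
    k=cv2.resize(k.astype(np.float32),(70,60),interpolation=cv2.INTER_AREA)
    best.append((np.minimum(k,obs).sum()/np.maximum(k,obs).sum(),a,dx,dy))
best.sort(reverse=True);print(np.round(best[:8],2).tolist())
```

```text
47
[[0.53, 1.46, 1.5, -1.5], [0.53, 1.42, 1.5, -1.5], [0.53, 1.44, 1.5, -1.5], [0.53, 1.4, 1.5, -1.5], [0.53, 1.48, 1.5, -1.5], [0.52, 1.38, 1.5, -1.5], [0.52, 1.36, 1.5, -1.5], [0.52, 1.4, 0.0, -1.5]]
```

View pics/w3.png

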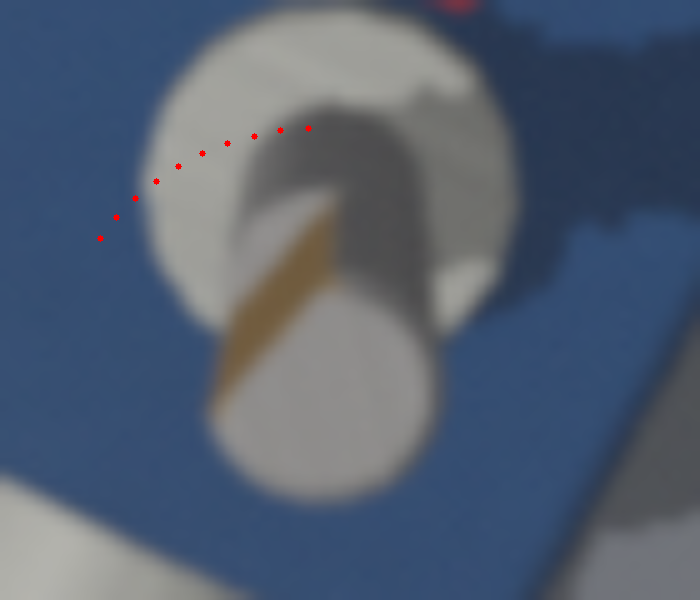

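The end face is a D, with its chord running from (210,410) to (335,275) in the crop and its disc centred near (322,390).

Run:
```python
from h import *
im=vision.get_image("wrist")
f=lambda u,v,z=150: onz(im,[240+u/10-.5,165+v/10-.5],z)[:2]
a,b,c=f(210,410),f(335,275),f(322,390)
d=b-a;n=np.array([-d[1],d[0]]);m=(a+b)/2-c
if n@m<0:n=-n
print(a,b,c,np.linalg.norm(d),"world",np.arctan2(n[1],n[0]),"via mid",np.arctan2(m[1],m[0]),np.linalg.norm(m))
a,b=f(228,315,116),f(335,205,116);d=b-a;print("lower edge",np.arctan2(d[1],d[0])+np.pi/2)
e=f(333,180,70);print("boss centre",e)
o=f(210,390),f(436,390);print(np.linalg.norm(o[1]-o[0]))
q=status.observe();print(q["tool_rot"],q["tool_pos"])
```

```text
[ 576.46945014 -186.95374248] [ 590.61236756 -192.99768798] [ 581.09274594 -195.12651887] 15.380227249103596 world 1.1669387021955735 via mid 1.1271054721758171 5.703006205255746
lower edge 1.1391563385113883
boss centre [ 582.49466631 -194.98084504]
18.586510880071007
[-1.76702911e-04  8.14668329e-01 -5.79922041e-01  2.43101074e-03] [ 577.00570096 -201.56175163  256.02931953]
```

```bash
python3 -m creep '[[[0,0,0,0,0,0.148],[0,0,0,0,0,0.148],[0,0,0,0,0,0.148],[0,0,0,0,0,0.148],[0,0,0,0,0,0.148],[0,0,0,0,0,0.148],[0,0,0,0,0,0.148],[0,0,0,0,0,0.148],[0,0,0,0,0,0.148],[0,0,0,0,0,0.148],[0,0,0,0,0,0.148],[0,0,0,0,0,0.148],[0,0,0,0,0,0.148],[0,0,0,0,0,0.148],[0,0,0,0,0,0.148],[0,0,0,0,0,0.148],[0,0,0,0,0,0.03],[0,0,0,0,0,0]]]' 1
cat > st.py <<'E'
from h import *
from scipy.spatial.transform import Rotation as R
s=status.observe();q=s["tool_rot"];M=R.from_quat([q[1],q[2],q[3],q[0]]).as_matrix()
print("t",round(s["time"],2),"pos",s["tool_pos"].round(2),"jaw",round(np.arctan2(M[1,0],M[0,0]),3),"zax",M[:,2].round(3),"q",s["joint_pos"].round(2),"F",s["wrist_force"].round(1),"M",s["ft_torque"].round(2),"w",round(s["width"],1))
E
python3 st.py
```

```text
time: 4.95
tool_pos: [574.2, -207.7, 268.8]
tool_rot: [-0.002, 0.825, 0.565, 0.008]
wrist_force: [-0.3, 0.8, -0.3]
width: 85.4
t 4.95 pos [ 574.17 -207.67  268.83] jaw 1.2 zax [ 0.011  0.012 -1.   ] q [-0.48  0.48  1.21  0.02  1.45 -1.68] F [-0.3  0.8 -0.3] M [ 0.02 -0.02 -0.02] w 85.4
```

```bash
python3 -m creep '[[[0.0035,0.0055,-0.03,-0.006,0.0055,-0.025],[0.003,0.0055,-0.03,-0.006,0.0055,-0.025],[0,0,-0.02,0,0,0],[0,0,0,0,0,0],[0,0,0,0,0,0]]]' 1
python3 st.py
python3 - <<'E'
from h import *
for n in("wrist","top","scene"):
    im=vision.get_image(n)
    for l,z in dict(shaft_end=150,flat=133,drive=0).items():
        print(n,l,[(round(r["score"],2),np.round(r["uv"]).tolist(),onz(im,r["uv"],z).round(1)[:2].tolist()) for r in spotter.mark_of(l,im)])
    if n=="wrist": save(im,"w4.png",k=1.4)
E
```

```text
time: 5.45
tool_pos: [581.2, -197.9, 190.6]
tool_rot: [0.004, 0.842, 0.54, 0.002]
wrist_force: [-0.4, -0.7, 0.4]
width: 85.4
t 5.45 pos [ 581.15 -197.9   190.6 ] jaw 1.141 zax [ 0.007 -0.005 -1.   ] q [-0.45  0.53  1.33 -0.    1.27 -1.59] F [-0.4 -0.7  0.4] M [-0.02  0.01 -0.01] w 85.4
wrist shaft_end [(0.66, [278.0, 241.0], [581.8, -195.8])]
wrist flat []
wrist drive [(0.72, [280.0, 240.0], [638.6, -218.9]), (0.6, [281.0, 187.0], [582.9, -192.5])]
top shaft_end [(0.44, [198.0, 258.0], [519.0, 147.5])]
top flat []
top drive [(0.91, [324.0, 240.0], [576.6, -181.4])]
scene shaft_end [(0.45, [254.0, 148.0], [597.3, -195.4])]
scene flat [(0.56, [247.0, 253.0], [813.9, 75.7]), (0.37, [260.0, 154.0], [588.0, -181.1])]
scene drive [(0.59, [260.0, 184.0], [582.7, -199.9])]
```

View pics/w4.png

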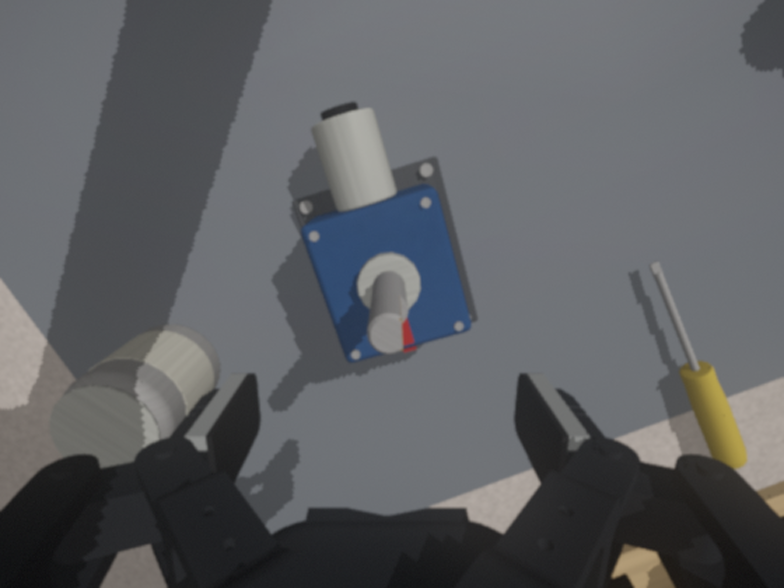

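The shaft stands midway between the jaws, its end at (388,335) in the enlarged view, and the tin and screwdriver are clear. Descend and close.

```bash
python3 -m creep '[[[0,0,-0.03,0,0,0],[0,0,-0.03,0.003,0.005,0],[0,0,-0.01,0,0,0],[0,0,0,0,0,0],[0,0,0,0,0,0]]]' 1; python3 st.py
python3 -m creep '[[[0,0,0,0,0,0],[0,0,0,0,0,0],[0,0,0,0,0,0],[0,0,0,0,0,0],[0,0,0,0,0,0],[0,0,0,0,0,0],[0,0,0,0,0,0],[0,0,0,0,0,0]]]' -1; python3 st.py
```

```text
time: 6.55
tool_pos: [582.1, -198.2, 120.4]
tool_rot: [0.003, 0.842, 0.54, 0.001]
wrist_force: [0.1, -0.3, 0.1]
width: 85.6
t 6.55 pos [ 582.13 -198.21  120.36] jaw 1.141 zax [ 0.005 -0.004 -1.   ] q [-0.45  0.6   1.42 -0.    1.12 -1.59] F [ 0.1 -0.3  0.1] M [-0.03  0.   -0.08] w 85.6
time: 7.35
tool_pos: [583.5, -200.1, 125.0]
tool_rot: [0.007, 0.841, 0.54, 0.002]
wrist_force: [-0.7, -0.2, -0.6]
width: 14.4
t 7.35 pos [ 583.55 -200.14  125.  ] jaw 1.142 zax [ 0.011 -0.009 -1.   ] q [-0.45  0.6   1.41 -0.    1.12 -1.59] F [-0.7 -0.2 -0.6] M [ 0.05 -0.02  0.05] w 14.4
```

```bash
python3 -m creep '[[[0,0,0,0,0,-0.1],[-0.0005,0.0003,0,0,0,-0.1],[-0.0005,0.0003,0,0,0,-0.1],[-0.0005,0.0003,0,0,0,-0.1]]]' -1; python3 st.py
python3 - <<'E'
from h import *
im=vision.get_image("scene"); save(im,"s2.png",(200,90,340,200),5)
E
```

```text
time: 7.75
tool_pos: [582.2, -200.8, 125.0]
tool_rot: [0.008, 0.934, 0.356, 0.0]
wrist_force: [-0.3, -0.9, -1.5]
width: 14.6
t 7.75 pos [ 582.17 -200.81  125.04] jaw 0.728 zax [ 0.007 -0.015 -1.   ] q [-0.45  0.6   1.42 -0.01  1.12 -1.17] F [-0.3 -0.9 -1.5] M [-0.17 -0.16  0.06] w 14.6
```

View pics/s2.png

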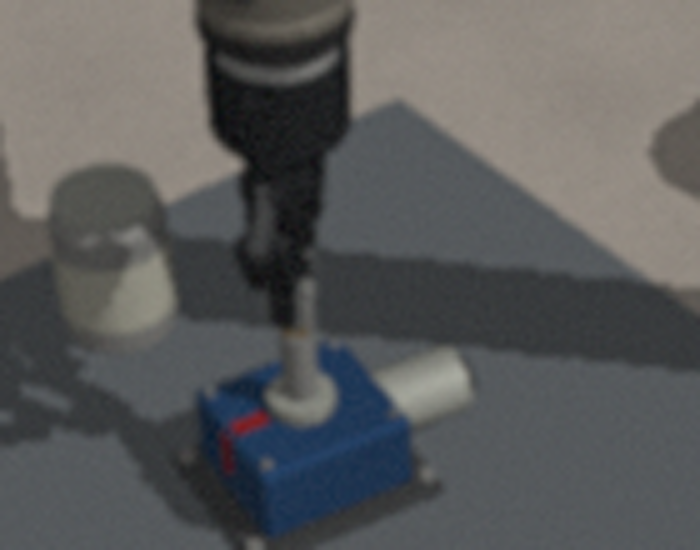

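The finger lies over the flat, with only a sliver of brass showing below it at (297,332), and the moment matches the shaft's friction. I continue turning.

```bash
python3 -m creep '[[[-0.0005,0.0006,0,0,0,-0.105],[-0.0005,0.0006,0,0,0,-0.105],[-0.0005,0.0006,0,0,0,-0.105],[-0.0005,0.0006,0,0,0,-0.105],[-0.0005,0.0006,0,0,0,-0.105],[-0.0005,0.0006,0,0,0,-0.105],[-0.0003,0.0005,0,0,0,-0.105],[0,0,0,0,0,-0.105],[0,0,0,0,0,-0.01],[0,0,0,0,0,0],[0,0,0,0,0,0]]]' -1; python3 st.py
```

```text
time: 8.9
tool_pos: [579.0, -200.2, 125.0]
tool_rot: [0.01, 0.998, -0.069, -0.004]
wrist_force: [-1.1, 0.9, -0.1]
width: 14.7
t 8.9 pos [ 579.04 -200.24  125.04] jaw -0.138 zax [-0.009 -0.02  -1.   ] q [-0.45  0.6   1.41 -0.02  1.13 -0.3 ] F [-1.1  0.9 -0.1] M [ 0.05 -0.11 -0.07] w 14.7
```

```bash
python3 -m creep '[[[0,0,0,0,0,0],[0,0,0,0,0,0],[0,0,0,0,0,0],[0,0,0,0,0,0],[0,0,0,0,0,0],[0,0,0.01,-0.01,0.005,0],[0,0,0.03,-0.01,0.005,0],[0,0,0.03,0,0,0],[0,0,0.02,0,0,0],[0,0,0,0,0,0]]]' 1; python3 st.py
python3 - <<'E'
from h import *
im=vision.get_image("wrist");r=spotter.mark_of("shaft_end",im);print(r[:2])
h=cv2.cvtColor(im["color"],cv2.COLOR_RGB2HSV)
u,v=[int(x) for x in proj(im,[581.5,-195.4,150])];print(u,v,im["T"].tolist())
x0,y0=u-50,v-60
save(im,"w5.png",(x0,y0,x0+100,y0+75),8);print(x0,y0)
red=((h[...,0]<8)|(h[...,0]>172))&(h[...,1]>130)&(h[...,2]>60)
for a,c,m in blob(im,red,2):
    ys,xs=np.nonzero(m);w=np.array([onz(im,p,60)[:2] for p in np.c_[xs,ys]]);d=np.linalg.svd(w-w.mean(0))[2][0];print("red",a,w.mean(0),np.arctan(d[1]/d[0]))
E
```

```text
time: 9.9
tool_pos: [578.9, -199.4, 220.5]
tool_rot: [0.022, 0.998, -0.066, -0.008]
wrist_force: [0.4, -0.3, 0.0]
width: 85.6
t 9.9 pos [ 578.9  -199.44  220.49] jaw -0.133 zax [-0.02  -0.043 -0.999] q [-0.43  0.52  1.28 -0.05  1.35 -0.29] F [ 0.4 -0.3  0. ] M [ 0.   -0.01 -0.04] w 85.6
[{'uv': [277.0, 216.2], 'score': 0.9}]
281 216 [[0.9910273321286714, -0.12063581601707331, -0.05754847407030777, 590.8339264840082], [-0.13291435244858127, -0.9348744452734975, -0.3291558088318397, -118.42666481534613], [-0.014092618177626482, 0.33385142124673234, -0.9425203587426823, 358.83764990693476], [0.0, 0.0, 0.0, 1.0]]
231 156
red 176 [ 614.1832054  -200.43571643] -0.11351423345612596
red 110 [ 881.08975168 -451.57258179] -1.4523130776129851
```

```bash
ls pics
```

```text
s2.png
scene.png
top.png
w1.png
w2.png
w3.png
w4.png
w5.png
```

View pics/w5.png

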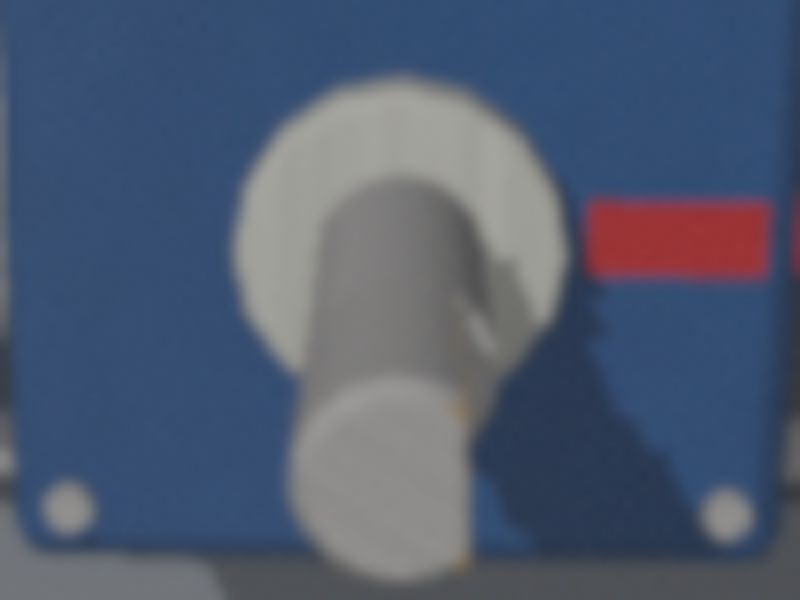

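The flat's chord is vertical at column 468, square to the red stripe at row 238, so the flat faces the mark. On to the collar.

```bash
python3 -m creep '[[[-0.006,0.036,0,0.005,-0.002,-0.12],[-0.006,0.036,0,0.005,-0.002,-0.12],[-0.006,0.036,0,0.005,-0.002,-0.12],[-0.006,0.036,0,0.005,-0.002,-0.12],[-0.006,0.036,0,0.005,-0.002,-0.12],[-0.006,0.036,0,0.005,-0.002,-0.12],[-0.006,0.036,0,0.005,-0.002,-0.12],[-0.006,0.036,0,0.005,-0.002,-0.12],[-0.006,0.036,0,0.003,-0.002,-0.12],[-0.006,0.03,0,0,0,-0.12],[0,0,0,0,0,0],[0,0,0,0,0,0]]]' 1; python3 st.py
cat > col.py <<'E'
from h import *
for n in("wrist","wrist","top","scene"):
    im=vision.get_image(n)
    for l,z in dict(collar=40,collar_mid=51,screw_head=51,stand=0).items():
        print(n,l,[(round(r["score"],2),np.round(r["uv"]).tolist(),onz(im,r["uv"],z).round(1)[:2].tolist()) for r in spotter.mark_of(l,im)[:3]])
E
python3 col.py
python3 - <<'E'
from h import *
im=vision.get_image("wrist");save(im,"w6.png",k=1.4)
E
```

```text
time: 11.2
tool_pos: [503.3, 167.2, 196.9]
tool_rot: [-0.007, 0.769, -0.638, -0.027]
wrist_force: [-0.2, -0.1, 0.0]
width: 85.1
t 11.2 pos [503.29 167.2  196.91] jaw -1.385 zax [-0.033  0.046 -0.998] q [0.15 0.39 1.55 0.05 1.23 1.51] F [-0.2 -0.1  0. ] M [-0.02 -0.04  0.02] w 85.1
wrist collar [(0.69, [291.0, 76.0], [606.2, 183.0]), (0.63, [299.0, 181.0], [515.7, 156.7])]
wrist collar_mid [(0.92, [293.0, 72.0], [608.8, 181.6]), (0.7, [299.0, 182.0], [518.1, 157.2])]
wrist screw_head [(0.72, [269.0, 66.0], [609.7, 202.0]), (0.57, [303.0, 150.0], [546.9, 159.5]), (0.48, [67.0, 25.0], [609.9, 373.5])]
wrist stand [(0.87, [296.0, 170.0], [519.2, 159.9]), (0.79, [200.0, 102.0], [569.2, 271.0])]
wrist collar [(0.94, [290.0, 74.0], [609.1, 182.8]), (0.68, [298.0, 182.0], [515.7, 155.8])]
wrist collar_mid [(0.86, [298.0, 181.0], [519.0, 157.6]), (0.59, [291.0, 73.0], [609.1, 182.1])]
wrist screw_head [(0.92, [303.0, 154.0], [544.6, 158.1]), (0.63, [269.0, 71.0], [607.6, 200.6])]
wrist stand [(0.8, [202.0, 104.0], [569.0, 267.6]), (0.57, [296.0, 171.0], [518.8, 158.6])]
top collar [(0.49, [190.0, 226.0], [605.9, 185.6])]
top collar_mid [(0.65, [194.0, 227.0], [602.3, 172.8])]
top screw_head [(0.43, [185.0, 224.0], [609.2, 197.8])]
top stand [(0.53, [159.0, 243.0], [561.6, 273.7])]
scene collar [(0.76, [358.0, 236.0], [524.0, 150.6])]
scene collar_mid [(0.6, [343.0, 270.0], [634.0, 206.9]), (0.53, [362.0, 234.0], [517.9, 156.1])]
scene screw_head [(0.78, [357.0, 241.0], [544.7, 164.4]), (0.64, [345.0, 276.0], [641.8, 222.2])]
scene stand [(0.98, [376.0, 281.0], [565.0, 260.5]), (0.84, [359.0, 247.0], [521.2, 156.6])]
```

View pics/w6.png

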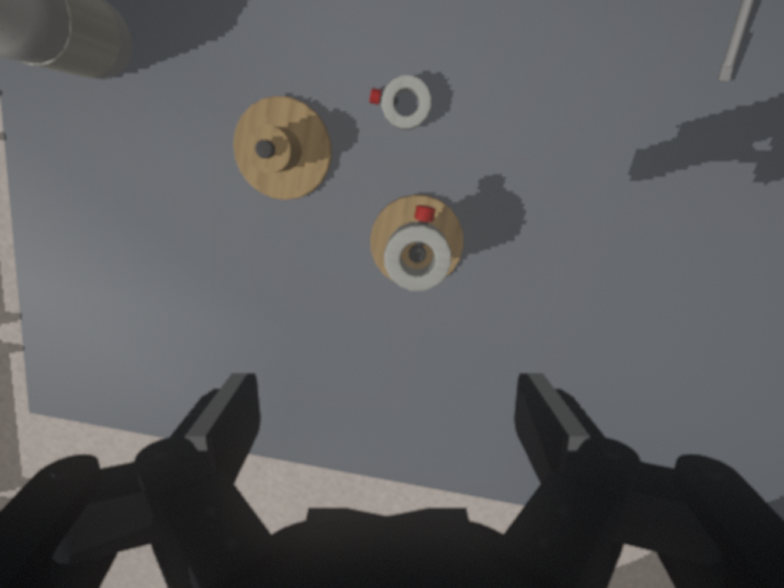

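The big collar on its stand shows with the ring's centre at (418,257) and its red screw at (424,213). The small look-alike is at (405,101). I refine numerically.

Run:
```python
from h import *
im=vision.get_image("wrist");h=cv2.cvtColor(im["color"],cv2.COLOR_RGB2HSV)
box=np.zeros(h.shape[:2],bool);box[125:225,250:340]=1
red=((h[...,0]<8)|(h[...,0]>172))&(h[...,1]>130)&box
ring=(h[...,1]<60)&(h[...,2]>110)&box
a,c,m=blob(im,red)[0];S=onz(im,c,54)[:2]
a2,c2,m2=blob(im,ring)[0]
cnt=max(cv2.findContours(m2.astype(np.uint8),cv2.RETR_EXTERNAL,cv2.CHAIN_APPROX_NONE)[0],key=len)[:,0]
W=np.array([onz(im,p,62)[:2] for p in cnt])
from scipy.optimize import least_squares
f=least_squares(lambda p:np.hypot(*(W-p[:2]).T)-p[2],[519,157,22],loss="soft_l1").x
C=f[:2];d=S-C;print(a,c,S,a2,c2,f,"yaw",np.arctan2(d[1],d[0]),np.hypot(*d))
```

```text
129 [302.6 152.2] [546.36311299 159.81486331] 6032 [289.4 180.1] [520.78594123 161.18838674  42.68582634] yaw -0.053649613760648945 25.614025101457358
```

```bash
python3 - <<'E'
from h import *
from scipy.optimize import least_squares
for k in range(2):
    im=vision.get_image("wrist");h=cv2.cvtColor(im["color"],cv2.COLOR_RGB2HSV).astype(int)
    if k==0: print(h[205,292:306:3].tolist(),h[183,255:270:5].tolist())
    box=np.zeros(h.shape[:2],bool);box[125:225,250:340]=1
    red=((h[...,0]<8)|(h[...,0]>172))&(h[...,1]>130)&box
    a,c,m=blob(im,red)[0];S=onz(im,c,54)[:2]
    for t in(125,135,145):
        a2,c2,m2=blob(im,(h[...,2]>t)&(h[...,1]<45)&box)[0]
        cnt=max(cv2.findContours(m2.astype(np.uint8),cv2.RETR_EXTERNAL,cv2.CHAIN_APPROX_NONE)[0],key=len)[:,0]
        W=np.array([onz(im,p,62)[:2] for p in cnt])
        f=least_squares(lambda p:np.hypot(*(W-p[:2]).T)-p[2],[519,157,22],loss="soft_l1").x
        d=S-f[:2];print(t,a2,f.round(1),"S",S.round(1),"yaw",np.arctan2(d[1],d[0]).round(3),np.hypot(*d).round(1))
E
python3 st.py
```

```text
[[30, 9, 143], [30, 11, 144], [30, 9, 144], [24, 9, 144], [30, 9, 141]] [[107, 16, 114], [110, 13, 114], [15, 13, 115]]
125 1199 [517.9 158.8  20.9] S [546.4 159.8] yaw 0.036 28.5
135 1089 [517.9 159.   20.4] S [546.4 159.8] yaw 0.029 28.4
145 814 [518.4 159.9  19.2] S [546.4 159.8] yaw -0.005 28.0
125 1202 [517.9 158.8  20.9] S [546.4 159.9] yaw 0.04 28.6
135 1088 [517.9 159.   20.4] S [546.4 159.9] yaw 0.032 28.5
145 823 [518.4 159.9  19.2] S [546.4 159.9] yaw -0.0 28.1
t 12.4 pos [504.12 167.04 198.2 ] jaw -1.388 zax [-0.031  0.047 -0.998] q [0.15 0.39 1.55 0.05 1.23 1.51] F [-0.2  0.3  0. ] M [-0.03 -0.05  0.03] w 85.4
```

```bash
python3 -m creep '[[[0.007,-0.004,-0.03,-0.024,-0.016,-0.07],[0.007,-0.0045,-0.04,-0.024,-0.016,-0.07],[0,0,-0.03,0,0,0],[0,0,-0.01,0,0,0],[0,0,0,0,0,0]]]' 1; python3 st.py
```

```text
time: 12.9
tool_pos: [519.9, 158.5, 87.0]
tool_rot: [-0.004, 0.72, -0.693, 0.005]
wrist_force: [-0.3, 0.6, -0.3]
width: 85.2
t 12.9 pos [519.94 158.51  87.02] jaw -1.533 zax [ 0.012 -0.001 -1.   ] q [ 0.16  0.53  1.67 -0.    0.93  1.69] F [-0.3  0.6 -0.3] M [0.   0.03 0.05] w 85.2
```

```bash
python3 -m creep '[[[-0.001,0,-0.03,0,0.006,0],[-0.001,0,-0.02,0.001,0.006,0],[0,0,-0.01,0,0,0],[0,0,0,0,0,0],[0,0,0,0,0,0]]]' 1; python3 st.py
python3 -m creep '[[[0,0,0,0,0,0],[0,0,0,0,0,0],[0,0,0,0,0,0],[0,0,0,0,0,0],[0,0,0,0,0,0],[0,0,0,0,0,0]]]' -1; python3 st.py
```

```text
time: 13.4
tool_pos: [523.0, 159.4, 32.3]
tool_rot: [-0.005, 0.721, -0.693, 0.003]
wrist_force: [-0.0, -0.4, -0.3]
width: 85.4
t 13.4 pos [523.05 159.4   32.31] jaw -1.532 zax [ 0.011  0.002 -1.   ] q [0.16 0.61 1.71 0.   0.81 1.69] F [-0.  -0.4 -0.3] M [ 0.03 -0.02 -0.02] w 85.4
time: 14.0
tool_pos: [525.2, 159.8, 36.3]
tool_rot: [-0.007, 0.721, -0.693, 0.005]
wrist_force: [0.7, -0.7, -1.4]
width: 42.3
t 14.0 pos [525.2  159.78  36.33] jaw -1.532 zax [ 0.018  0.003 -1.   ] q [0.16 0.61 1.7  0.   0.82 1.69] F [ 0.7 -0.7 -1.4] M [ 0.01  0.02 -0.  ] w 42.3
```

The idle rows drift by about +0.4 mm in x and +0.7 mm in z each, so the grip sits off-centre and high. I regrip with compensation.

```bash
python3 -m creep '[[[0,0,0,0,0,0],[0,0,0,0,0,0],[0,0,0,0,0,0],[0,0,0,0,0,0],[-0.005,-0.001,-0.006,-0.001,0.01,0],[-0.004,0,-0.006,-0.001,0.008,0],[-0.001,0,-0.003,0,0,0]]]' 0.5; python3 st.py
```

```text
time: 14.7
tool_pos: [514.5, 158.7, 20.3]
tool_rot: [0.0, 0.721, -0.693, -0.001]
wrist_force: [-0.2, -1.0, -0.2]
width: 64.1
t 14.7 pos [514.53 158.7   20.28] jaw -1.532 zax [-0.001  0.001 -1.   ] q [0.16 0.62 1.73 0.   0.79 1.69] F [-0.2 -1.  -0.2] M [-0.03 -0.02 -0.05] w 64.1
```

```bash
python3 -m creep '[[[0.001,0,0.001,0,0,0],[0,0,0,0,0,0],[0,0,0,0,0,0],[0,0,0,0,0,0],[0,0,0,0,0,0],[0,0,0,0,0,0]]]' -1; python3 st.py
```

```text
time: 15.3
tool_pos: [515.3, 158.6, 21.1]
tool_rot: [0.0, 0.721, -0.693, -0.001]
wrist_force: [-0.7, 0.1, -0.7]
width: 43.4
t 15.3 pos [515.32 158.64  21.06] jaw -1.532 zax [-0.002  0.001 -1.   ] q [0.16 0.62 1.72 0.   0.8  1.69] F [-0.7  0.1 -0.7] M [-0.02  0.02  0.  ] w 43.4
```

```bash
python3 -m creep '[[[0,0,0.01,0,0,0],[0,0,0.03,0,0,0],[0,0,0.04,0,0,0],[0,0,0.04,0,0,0],[0,0,0.04,0,0,0],[0,0,0.02,0,0,0],[0,0,0,0,0,0],[0,0,0,0,0,0]]]' -1; python3 st.py
python3 - <<'E'
from h import *
im=vision.get_image("wrist");s=status.observe()
for l in("collar_mid","screw_head"):print(l,[(round(r["score"],2),np.round(r["uv"],1).tolist(),onz(im,r["uv"],s["tool_pos"][2]+30).round(1)[:2].tolist()) for r in spotter.mark_of(l,im)[:3]])
save(im,"w7.png",(80,140,480,420),2)
E
```

```text
time: 16.1
tool_pos: [512.4, 158.2, 210.9]
tool_rot: [0.001, 0.721, -0.693, -0.001]
wrist_force: [-1.0, -0.2, -1.0]
width: 42.7
t 16.1 pos [512.39 158.21 210.94] jaw -1.532 zax [-0.003  0.001 -1.   ] q [0.16 0.38 1.52 0.   1.24 1.69] F [-1.  -0.2 -1. ] M [-0.01 -0.   -0.03] w 42.7
collar_mid [(0.89, [253.3, 86.2], [595.6, 170.4]), (0.65, [275.3, 297.6], [515.4, 160.0])]
screw_head [(0.96, [234.7, 88.4], [594.6, 176.6]), (0.68, [278.1, 231.9], [544.1, 160.0])]
```

View pics/w7.png

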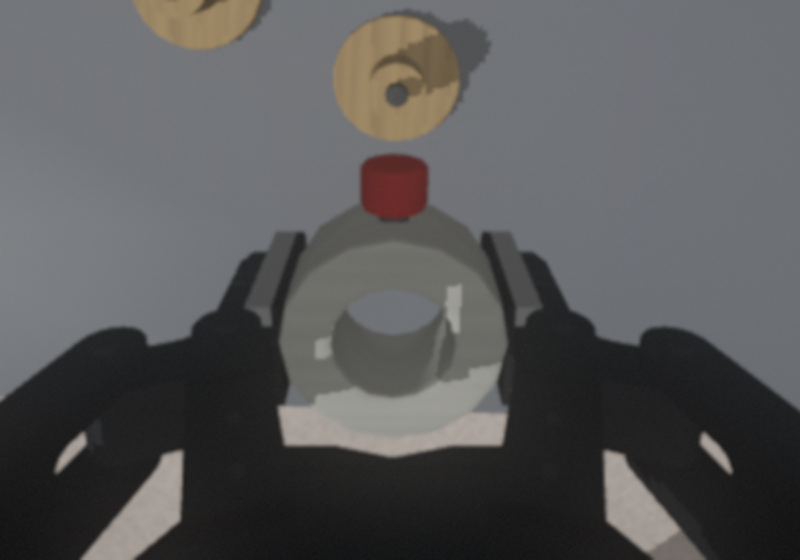

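The collar is held level between the pads, its top ring centred at (393,340) in the crop and the red screw straight ahead at (394,187). The stand is empty.

```bash
cat st.py > off.py
cat >> off.py <<'E'
im=vision.get_image("wrist")
p=s["tool_pos"]
C=onz(im,[276.25,309.75],p[2]+41);S=onz(im,[276.75,233.2],p[2]+33)
d=S-C;print("C-tcp",(C-p).round(1),"S",(S-C).round(1),"collar yaw",np.arctan2(d[1],d[0]),"in tool frame",M.T@(C-p))
E
python3 off.py
```

```text
t 16.25 pos [511.93 158.1  209.5 ] jaw -1.532 zax [-0.006  0.    -1.   ] q [0.16 0.38 1.52 0.   1.24 1.69] F [-0.1  0.6 -1.6] M [-0.02  0.03 -0.06] w 43.0
C-tcp [ 5.1  1.5 41. ] S [27.4  0.9 -8. ] collar yaw 0.03225955544397875 in tool frame [ -1.33084737  -4.93037043 -41.02911318]
```

```bash
python3 -m creep '[[[0.003,-0.015,0,0,0,-0.017],[0.006,-0.03,0,0,0,-0.017],[0.006,-0.034,0,0,0,-0.017],[0.006,-0.034,0,0,0,-0.017],[0.006,-0.034,0,0,0,-0.017],[0.006,-0.034,0,0,0,-0.017],[0.006,-0.034,0,0,0,-0.017],[0.006,-0.034,0,0,0,-0.017],[0.006,-0.034,0,0,0,-0.017],[0.006,-0.034,0,0,0,-0.017],[0.003,-0.02,0,0,0,0],[0,-0.01,0,0,0,0],[0,0,0,0,0,0],[0,0,0,0,0,0]]]' -1; python3 st.py
```

```text
time: 17.7
tool_pos: [564.5, -213.1, 193.8]
tool_rot: [-0.01, -0.653, 0.758, 0.013]
wrist_force: [-0.3, 0.8, -0.7]
width: 42.9
t 17.7 pos [ 564.5  -213.1   193.79] jaw -1.719 zax [-0.033  0.007 -0.999] q [-0.48  0.53  1.32 -0.01  1.32  1.24] F [-0.3  0.8 -0.7] M [-0.05 -0.03 -0.01] w 42.9
```

```bash
python3 -m creep '[[[0.006,0.008,-0.008,-0.003,-0.016,0.007],[0.007,0.008,-0.008,-0.004,-0.016,0.007],[0,0,0,0,0,0],[0,0,0,0,0,0]]]' -1; python3 st.py
```

```text
time: 18.1
tool_pos: [577.1, -192.4, 177.6]
tool_rot: [-0.0, -0.66, 0.752, 0.001]
wrist_force: [0.5, 0.3, -0.5]
width: 42.5
t 18.1 pos [ 577.09 -192.43  177.6 ] jaw -1.701 zax [-0.001  0.001 -1.   ] q [-0.45  0.54  1.36  0.    1.24  1.25] F [ 0.5  0.3 -0.5] M [0.04 0.01 0.03] w 42.5
```

```bash
python3 -m creep '[[[0,-0.002,-0.015,0,0,0],[0.0005,-0.002,-0.015,0,0,0],[0,0,-0.005,0,0,0],[0,0,0,0,0,0]]]' -1; python3 off.py
python3 - <<'E'
from h import *
im=vision.get_image("wrist")
save(im,"w8.png",(180,140,380,380),2.5)
E
```

```text
time: 18.5
tool_pos: [578.0, -195.5, 144.4]
tool_rot: [0.0, -0.66, 0.751, -0.001]
wrist_force: [0.1, -0.1, -1.5]
width: 43.0
t 18.5 pos [ 577.96 -195.49  144.42] jaw -1.699 zax [ 0.001 -0.001 -1.   ] q [-0.45  0.57  1.4  -0.    1.17  1.25] F [ 0.1 -0.1 -1.5] M [ 0.05  0.02 -0.  ] w 43.0
C-tcp [ 4.8  0.6 41. ] S [27.2 -3.7 -8. ] collar yaw -0.1350545200260378 in tool frame [ -1.21547475  -4.67392949 -40.99635967]
```

View pics/w8.png

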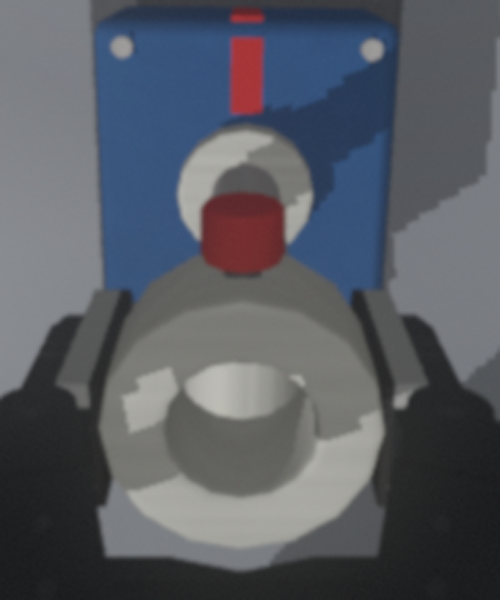

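Laterally the ring centre (242), screw (243), boss (245) and red stripe (247) line up within about 0.5 mm, so I lower gently and check force.

```bash
python3 -m creep '[[[0,-0.0005,-0.005,0,0,0],[0,0,-0.005,0,0,0],[0,0,-0.004,0,0,0],[0,0,0,0,0,0]]]' -1; python3 st.py
```

```text
time: 19.0
tool_pos: [579.1, -196.6, 131.9]
tool_rot: [0.001, -0.66, 0.751, -0.003]
wrist_force: [-0.1, 0.7, -1.8]
width: 42.9
t 19.0 pos [ 579.06 -196.58  131.94] jaw -1.699 zax [ 0.005 -0.003 -1.   ] q [-0.45  0.58  1.42 -0.    1.14  1.25] F [-0.1  0.7 -1.8] M [-0.01 -0.01 -0.04] w 42.9
```

```bash
python3 -m creep '[[[0,0,-0.003,0,0,0],[0,0,-0.003,0,0,0]]]' -1; python3 st.py
```

```text
time: 19.2
tool_pos: [579.3, -196.6, 125.9]
tool_rot: [0.001, -0.66, 0.751, -0.003]
wrist_force: [0.6, 0.0, -1.4]
width: 42.9
t 19.2 pos [ 579.29 -196.64  125.92] jaw -1.699 zax [ 0.006 -0.003 -1.   ] q [-0.45  0.59  1.42 -0.    1.12  1.25] F [ 0.6  0.  -1.4] M [ 0.    0.08 -0.03] w 42.9
```

```bash
python3 -m creep '[[[-0.0008,0,-0.003,0.002,0.005,0],[0,0,-0.003,0,0,0],[0,0,-0.002,0,0,0]]]' -1; python3 st.py
```

```text
time: 19.5
tool_pos: [578.3, -196.6, 117.0]
tool_rot: [-0.0, -0.66, 0.751, -0.0]
wrist_force: [0.8, -0.2, -2.1]
width: 43.1
t 19.5 pos [ 578.35 -196.62  116.98] jaw -1.699 zax [-0.    -0.001 -1.   ] q [-0.45  0.6   1.43 -0.    1.11  1.25] F [ 0.8 -0.2 -2.1] M [ 0.03  0.03 -0.03] w 43.1
```

```bash
python3 -m creep '[[[0,0,-0.003,0,0,0],[0,0,-0.003,0,0,0],[0,0,-0.001,0,0,0],[0,0,0,0,0,0]]]' -1; python3 st.py
python3 - <<'E'
from h import *
im=vision.get_image("wrist");save(im,"w9.png",(200,220,360,370),5)
for l in("collar_mid","screw_head","shaft_end"):print(l,[(round(r["score"],2),np.round(r["uv"],1).tolist()) for r in spotter.mark_of(l,im)[:3]])
E
```

```text
time: 19.9
tool_pos: [578.2, -196.6, 108.9]
tool_rot: [-0.0, -0.66, 0.751, 0.0]
wrist_force: [0.0, 0.0, -1.1]
width: 42.9
t 19.9 pos [ 578.2  -196.56  108.89] jaw -1.699 zax [-0.001 -0.    -1.   ] q [-0.45  0.61  1.44 -0.    1.1   1.25] F [ 0.   0.  -1.1] M [ 0.04  0.05 -0.  ] w 42.9
collar_mid [(0.75, [276.1, 293.9])]
screw_head [(0.6, [277.2, 234.9])]
shaft_end [(0.83, [277.0, 314.4]), (0.65, [277.2, 296.5])]
```

View pics/w9.png

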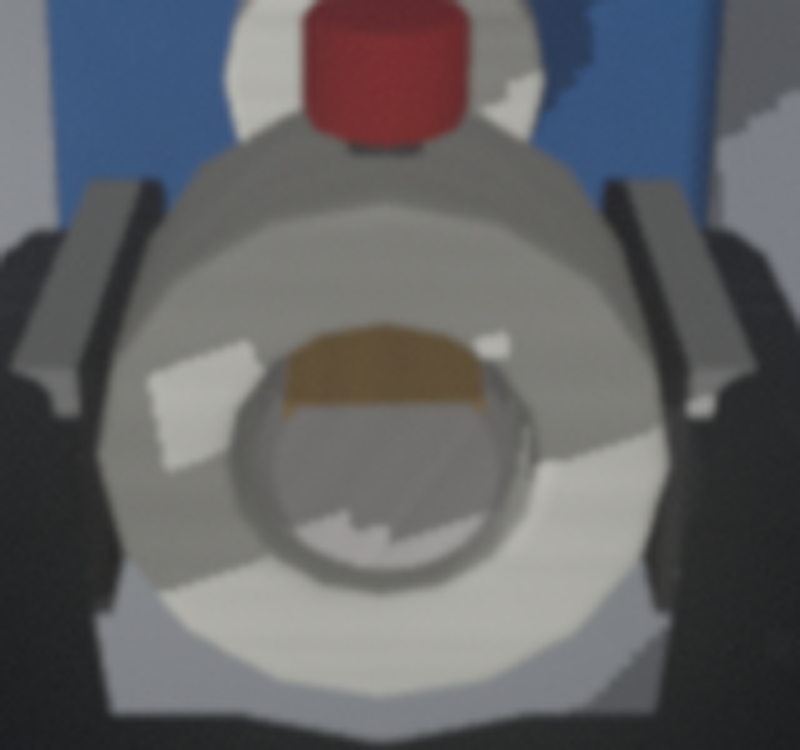

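The collar is over the shaft with the flat (brass at (385,370)) directly behind the red screw. The shaft end is about level with the top face and centred within about 1 mm, with no contact force, so I hand in.

```bash
python3 -c "
from plant import job
print(job.finish_job())"; python3 st.py
```

```text
the job is handed in; nothing more can be done
None
the job is handed in; nothing more can be done
```

The collar is on the shaft with its screw over the flat, and I handed the job in with the gripper still holding it. The hand-in gave no verdict.

**What I did**
- I pinched the shaft with a finger on its flat and turned it about 1.28 rad. In the wrist picture the flat then looked square to the red stripe, within about 0.05 rad.
- My first grip on the collar was off-centre because the arm drifted while idle. I opened up and gripped it again before lifting, then lowered it over the shaft.

**Last checks, at about 20 s**
- **Height:** tool height plus grip offset puts the top face at about 149.9 mm, against 150 mm for the shaft's end. The last picture puts the two level, or at worst about 2.4 mm apart, inside the 4 mm limit.
- **Centring:** about 0.3 mm off sideways. Front to back, the picture gives about 1.1 mm and the arm's own positions about 0.4 mm. Both are within the 4 mm limit.
- **Upright and turned right:** tilt was about 0.001 rad. The screw lined up with the flat and the red stripe.
- **Forces:** the wrist force was about 1 N, roughly the collar's weight, so nothing was jammed. I did not measure the grip force; the finger opening (42.9 mm) was steady with the gripper commanded shut.

**Where the checks disagreed:** the camera put the shaft's axis about 1.5–2 mm in y from where the pinch put it. I relied on the pinch, and the collar went on without contact force.

I never moved near the glue bottle, the tin or the screwdriver, but I did not measure their positions again at the end.

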